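Lock the router insert ring with the two-pin key

ROBOT

A 7-joint arm with a two-finger parallel gripper is mounted at the origin on the work surface; the furniture and walls round the work are solid. World frame = base frame: x ahead of the robot, y to its left, z up, the work surface at z = 0. Lengths are in m, angles in rad, forces in N, time in s.
With the tool pointing down it reaches from about 0.35 to 0.9 m from the base axis. Payload 8.1 kg.
Tool frame: the origin (TCP) lies on the front face of the gripper's body, between the roots of the fingers; the fingertips stand arm.finger_overhang ahead of it and the grasp point (between the pads) lies 47 mm ahead of it (arm.finger_overhang is the distance from the TCP to the fingertips, in m); z points along the fingers, y is the line along which they close (so a half turn about z gives the same grasp; the last joint's range is limited). The gripper opens to 92 mm and grips with 3 to 60 N. Pads are 19 mm wide; open, the fingers measure 130 mm over their backs; the gripper's body (75 mm by 190 mm) begins 47 mm behind the grasp point.
Start: joints at [-1.228, 0.434, 0.025, 1.573, -0.012, 1.134, -0.075], TCP at [0.27, 0.564, 0.292] pointing down, gripper open.
Joint ranges: [-2.62, 2.62], [-0.44, 2.09], [-1.27, 1.32], [0.08, 2.57], [-1.32, 4.46], [0.12, 2], [-2.74, 2.74]. Speed limits (rad/s): [2.22, 2.22, 3.01, 3.01, 3.14, 3.14, 3.14].

INTERFACE

Orientations are given as a unit quaternion [x, y, z, w].
In Python, from plant import arm gives the robot as it stands. Calls block until the motion is done:
- arm.reach(position, orientation): joint-space move of the TCP to a pose.
- arm.servo_line(position, attitude=None, rate=0.15): straight line of the TCP; attitude=None keeps the orientation; rate is the mean speed in m/s.
- arm.move_joints(angles): joint-space move.
- arm.open() and arm.grab(effort=None): open the fingers fully, or close them until they stop; effort is the grip in N (None keeps the last).
- arm.sleep(seconds).
- arm.inverse_kinematics(position, orientation): joint angles nearest the present ones, or None.
- arm.get_obs(): the state.
- arm.read_camera(name): name is "scene" or "top" or "wrist"; returns a dict with "img" (400x640x3 uint8, red, green, blue), "fx", "fy", "cx", "cy" (pixels), "R" (3x3) and "t" (3): a world point X has camera coordinates R X + t. Camera axes: x right, y down, z forward; pixel columns grow to the right and rows downward; lengths in m; the calibration is good to about 2 mm. The wrist camera is an equidistant fisheye: a pixel r from the principal point sees the ray r / f radians off the axis. A picture is of the moment at which its call begins. There is no depth.
A pose or a line that the arm cannot do raises arm.Unreachable and nothing moves.
- arm.sign_off(): hands the job in; it is judged then, once.
The state is a dict: "clock": time; "joint_pos": joint angles; "dq": joint speeds; "effort": joint torques, N m; "ee_pos": TCP position; "tool_rot": TCP orientation; "force": force on the tool from outside, world axes, zero at the start; "moment": the same for the moment, N m; "finger_gap": finger opening in m; "finger_force": force on a finger pad.
Only numpy, scipy, OpenCV 4.12 (cv2) and the standard library are available. Lean on these libraries where they do the work, as an engineer would, in place of code of your own. Each camera call takes 0.05 s, during which the arm holds its last target. There are 200 camera calls.

TASK

Take the blue two-pin key out of the grooved offcut, set both of its pins in the two holes of the silver insert ring, and turn the ring clockwise (seen from above) until it comes up against its stop and sits flush in the dark plate. Work gently: do not press hard on the ring, and stop turning when it stops. Then put the key back in the groove of the offcut, pins down, let go of it, and leave the other things on the table alone.

Things in the scene. Friction and masses are not known exactly. Their poses are not given: they have to be found in the camera images.
- board: Router board: fixed plywood frame, 160 mm square, 50 mm high, topped by a dark grey plate with a round mouth in its middle in which the silver insert ring sits. Origin under its centre on the table, straight below the ring's axis; z up. Turning the ring clockwise (from above) takes about 0.35 N m and draws it down 3 mm per rad until it meets a hard stop, flush. It stays where it is left.
- ring_face (a point): Middle of the ring's top face, on its axis. Ring: 100 mm across, 9.5 mm thick, 34 mm hole in the middle, two 10 mm pin holes right through it on opposite sides, each 34 mm from the axis. Its face starts up to 3 mm above the plate's top. This point only rises and sinks: its axes stay parallel to the board's and do NOT show how far the ring is turned (see mouth).
- mouth (a point): Middle of the mouth (103 mm wide) of the board, level with the plate's top, 50 mm above the table; axes as the board's. How far the ring is turned is not measured: at the start the line through its two pin holes points anywhere from 0 to 0.5 rad counter-clockwise (from above) from the board's x axis, and it has more than 0.4 and less than 1.1 rad to turn clockwise to its stop, which can only be felt.
- key: The two-pin key, 52 mm high, 0.14 to 0.24 kg: steel bar 90 mm long (x), 22 mm wide (y), 7 mm thick; above it a blue grip; below it two steel pins, 6 mm thick with domed tips, reaching 9 mm below the bar, 34 mm either side of the middle along x. Origin midway between the pin tips; z up. With the pins fully in the ring's holes the bar lies on the ring's face.
- key_grip (a point): Grasp point in the middle of the key's blue grip, 36 mm above the pin tips and 16 mm below its top. The grip is 62 mm long (x), 22 mm wide (y) and 36 mm high with flat sides: grasp it across its width (y).
- pin_a (a point): Tip of the key's pin at +x of the key.
- pin_b (a point): Tip of the key's pin at -x of the key.
- rest_groove (a point): Middle of the top of the grooved offcut in which the key is parked: a loose wooden block 112 mm long (x), 50 mm wide (y), 32 mm high, with an open groove 12 mm wide and 15 mm deep along its whole length (x). The key's pins stand in the groove and its bar lies on the two shoulders, 32 mm above the table.
- push_block: Bystander to be left where it is. Wooden push block with a raised handle, 70 x 160 x 67 mm; origin under its centre.
- sanding_block: Bystander to be left where it is. Dark cork sanding block, 67 x 122 x 32 mm; origin under its centre.
- block_a: Bystander to be left where it is. Beech block, 60 x 97 x 46 mm; origin under its centre.

How it is judged:
By the outcome, as a careful person would: the job done as asked, in the order asked, and still so for the second after the job is handed in, with the robot touching nothing.
It also fails if it takes over 72 s, if anything falls off the work surface, if the arm or the gripper's body presses on something with over 40 N, if the wrist force passes 120 N, or if a joint passes its speed limit or range.

## Working session

There is one attempt and no reset: what is moved stays moved. The work goes in short steps, each a Python script; the robot and the scene stay as the last script left them, time stands still between calls to the robot, and variables do not carry over. Pictures are saved under pics/ and viewed, at most 10 in all, crops included, and the job is handed in when it is done.

```bash
ls && mkdir -p pics && python3 - <<'E'
from plant import arm
import cv2,numpy as np,pickle
o=arm.get_obs();print(o,arm.finger_overhang)
for n in("scene","top"):
    c=arm.read_camera(n);pickle.dump(c,open(f"pics/{n}0.pkl","wb"))
    cv2.imwrite(f"pics/{n}0.png",c["img"][:,:,::-1])
    print(n,c["fx"],c["fy"],c["cx"],c["cy"],c["R"],c["t"])
E
```

```text
pics
{'clock': 0.0, 'joint_pos': array([-1.22756489,  0.43521902,  0.0249808 ,  1.57411477, -0.01155728,
        1.13400223, -0.0750911 ]), 'dq': array([ 7.21046755e-05, -1.17331298e-03, -1.02509325e-03, -9.42895145e-05,
        4.10825717e-04,  8.13033660e-04, -6.60464134e-04]), 'effort': array([-3.54185613e-04, -6.67838573e+01,  9.84919667e-01, -3.14473557e+01,
       -6.05607172e-02,  4.25156776e-02,  1.57961535e-04]), 'ee_pos': array([0.26938338, 0.56350208, 0.29144063]), 'tool_rot': array([ 2.21098486e-01,  9.75251157e-01, -7.95254070e-04, -8.46215219e-05]), 'force': array([0.15778498, 0.03309778, 0.00438173]), 'moment': array([-0.00164233,  0.03402253,  0.04045687]), 'finger_force': 0.0, 'finger_gap': 0.09144690019904063} 0.0655
scene 458.5462074286841 458.5462074286841 324.98851923740403 200.21225501133299 [[ 0.79793288 -0.60248179  0.01785543]
 [-0.42980462 -0.58950656 -0.68392251]
 [ 0.42257675  0.53804991 -0.72933613]] [-0.4085309   0.23279963  0.91959057]
top 443.41299471694816 443.41299471694816 326.9890491669239 195.823655674603 [[-9.74045753e-03 -9.99952262e-01 -7.73344332e-04]
 [-9.86025666e-01  9.73341982e-03 -1.66308887e-01]
 [ 1.66308475e-01 -8.57387291e-04 -9.86073403e-01]] [-0.02611291  0.48258976  1.01207377]
```

View pics/top0.png

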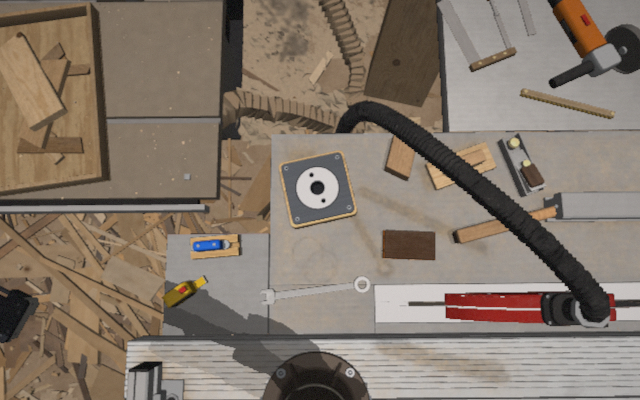

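View pics/scene0.png

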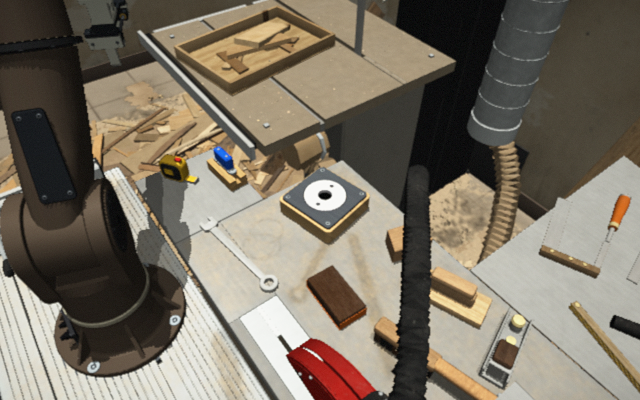

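```bash
cat > h.py <<'E'
import numpy as np,cv2,pickle
from scipy.spatial.transform import Rotation as Ro
def ray(c,u,v,fish=False):
    d=np.array([(u-c["cx"])/c["fx"],(v-c["cy"])/c["fy"],1.])
    if fish:
        a=d[:2];r=np.hypot(*a);d=np.array([*(a/max(r,1e-9)*np.sin(r)),np.cos(r)])
    return -c["R"].T@c["t"],c["R"].T@d
def atz(c,u,v,z,fish=False):
    o,d=ray(c,u,v,fish);return (o+d*(z-o[2])/d[2])[:2]
def proj(c,X,fish=False):
    p=np.atleast_2d(X)@c["R"].T+c["t"]
    if fish:
        r=np.hypot(p[:,0],p[:,1]);k=np.arctan2(r,p[:,2])/np.maximum(r,1e-9)
    else: k=1/p[:,2]
    return np.c_[c["cx"]+c["fx"]*p[:,0]*k,c["cy"]+c["fy"]*p[:,1]*k]
def down(yaw):  # tool z down, tool y at world direction yaw+90deg
    return (Ro.from_euler('z',yaw)*Ro.from_quat([1,0,0,0])).as_quat()
E
python3 - <<'E'
from h import *
for n in("top","scene"):
    c=pickle.load(open(f"pics/{n}0.pkl","rb"));im=c["img"];print(n,-c["R"].T@c["t"])
    h=cv2.cvtColor(im,cv2.COLOR_RGB2HSV)
    m=cv2.inRange(h,(100,150,80),(125,255,255))
    k,l,s,ce=cv2.connectedComponentsWithStats(m)
    i=1+np.argmax(s[1:,4]);print("blue",s[i],ce[i],atz(c,*ce[i],.07))
    ys,xs=np.where(l==i);P=np.array([atz(c,x,y,.075) for x,y in zip(xs,ys)])
    w,V=np.linalg.eigh(np.cov(P.T));print(np.arctan2(V[1,1],V[0,1]),P.min(0),P.max(0))
    m=cv2.inRange(h,(0,0,200),(180,30,255));k,l,s,ce=cv2.connectedComponentsWithStats(m)
    for i in range(1,k):
        if s[i,4]>100: print("white",s[i],ce[i],atz(c,*ce[i],.052))
c=pickle.load(open("pics/top0.pkl","rb"))
for nm,pts,z in[("board",[(278,164),(342,151),(357,213),(293,228)],.05),("offcut",[(190,238),(239,235),(241,254),(191,259)],.032),("saw edge",[(0,208),(205,207),(221,198),(222,0)],.0),("holes",[(311,175),(323,200),(317,187)],.052)]:
    print(nm,*[atz(c,*p,z).round(3) for p in pts])
big=cv2.resize(c["img"][130:280,150:370],None,fx=3.6,fy=3.6,interpolation=cv2.INTER_CUBIC)
cv2.imwrite("pics/crop0.png",big[:,:,::-1])
E
```

```text
top [ 0.30727509 -0.02994117  1.07821779]
blue [194 240  27  11 217] [207.06451613 245.26728111] [0.36649297 0.2417582 ]
1.6541269293476664 [0.35564752 0.2111508 ] [0.37790632 0.27004905]
white [ 297  168   41   40 1008] [316.93551587 187.53373016] [ 0.50038133 -0.00735623]
white [ 375  284  193   38 3170] [434.88895899 299.19495268] [ 0.24126843 -0.27213707]
white [600 284  25  11 137] [612.81751825 288.11678832] [ 0.26184817 -0.67652104]
scene [ 0.03744101 -0.60368114  0.83720202]
blue [214 147  19  22 225] [223.16444444 157.68888889] [0.36413074 0.22837472]
1.4815998524551812 [0.34714097 0.17997041] [0.37892981 0.26824189]
white [139  31 114 116 384] [200.7421875   94.41145833] [0.45368419 0.53700671]
white [105 168  43  65 555] [128.42882883 198.61261261] [0.12512691 0.24967377]
white [ 181  177   97  113 2177] [219.07073955 225.04455673] [0.25653341 0.05392395]
white [304 180  42  31 874] [324.54004577 194.84897025] [ 0.50204303 -0.00986118]
white [221 199  51  26 150] [245.22666667 212.46666667] [0.32224214 0.05221737]
white [282 217  23  26 197] [292.65482234 229.82741117] [ 0
[... 735 characters left out ...]
318182 320.33522727] [ 0.29127342 -0.26170513]
white [339 319  28  45 300] [354.51       337.92333333] [ 0.32749736 -0.33267337]
white [  0 325  23  75 414] [  9.64975845 366.64009662] [-0.18637862 -0.01792834]
white [  0 353  14  47 319] [  4.35736677 382.5799373 ] [-0.19978877 -0.04226899]
white [106 374  33  26 509] [121.47544204 387.86247544] [-0.04550871 -0.16813457]
white [ 88 376  24  24 328] [ 99.08231707 388.2652439 ] [-0.0757177 -0.1464832]
board [0.559 0.085] [ 0.589 -0.068] [ 0.439 -0.101] [0.406 0.049]
offcut [0.386 0.293] [0.392 0.178] [0.348 0.172] [0.337 0.288]
saw edge [0.467 0.772] [0.464 0.269] [0.486 0.23 ] [1.021 0.244]
holes [0.531 0.007] [ 0.471 -0.021] [ 0.502 -0.008]
```

View pics/crop0.png

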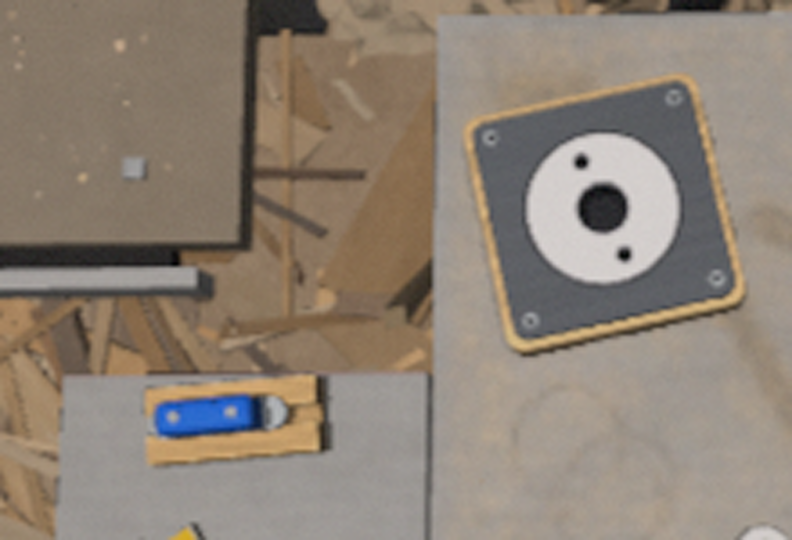

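```bash
python3 - <<'E'
from h import *
from plant import arm
t,s=[pickle.load(open(f"pics/{n}0.pkl","rb")) for n in("top","scene")]
def tri(a,b):
    o1,d1=ray(t,*a);o2,d2=ray(s,*b)
    k=np.linalg.lstsq(np.c_[d1,-d2],o2-o1,rcond=None)[0];p,q=o1+k[0]*d1,o2+k[1]*d2
    return ((p+q)/2).round(3),np.linalg.norm(p-q).round(3)
print("rail end",tri((204,207),(255,153)),"sawcorner",tri((219,197),(268,151)),"hose",tri((345,120),(418,172)))
print("grip",tri((207.1,245.3),(223.2,157.7)), "ring",tri((316.9,187.5),(324.5,194.8)))
for nm,p,ys in[("key",(.366,.24,.106),[1.645,1.645-np.pi]),("keyhi",(.366,.24,.25),[1.645,1.645-np.pi]),("ring",(.502,-.008,.13),[.437,-.06,-.67,3.58,3.08,2.47]),("ringhi",(.502,-.008,.25),[.437,3.58])]:
    for y in ys:
        q=arm.inverse_kinematics(np.array(p),down(y));print(nm,round(y,2),None if q is None else np.round(q,2))
E
```

```text
rail end (array([0.468, 0.268, 0.004]), np.float64(0.009)) sawcorner (array([0.487, 0.226, 0.031]), np.float64(0.007)) hose (array([ 0.681, -0.093,  0.083]), np.float64(0.06))
grip (array([0.369, 0.245, 0.055]), np.float64(0.003)) ring (array([ 0.502, -0.008,  0.05 ]), np.float64(0.003))
key 1.65 [-0.91  0.42  0.27  2.23 -0.22  0.52 -0.4 ]
key -1.5 [-0.44  0.44 -0.33  2.19  0.27  0.55  2.24]
keyhi 1.65 [-1.    0.17  0.35  2.08 -0.08  0.9  -0.54]
keyhi -1.5 [-0.47  0.2  -0.27  2.04  0.07  0.91  2.44]
ring 0.44 [-0.55  0.51  0.63  2.08 -0.47  0.69 -0.75]
ring -0.06 [-0.58  0.52  0.67  2.08 -0.49  0.7  -1.22]
ring -0.67 [-0.84  0.73  1.15  2.1  -0.88  0.91 -1.42]
ring 3.58 [-0.18  0.45  0.12  2.05 -0.09  0.65  2.01]
ring 3.08 [-0.25  0.45  0.22  2.06 -0.15  0.65  1.57]
ring 2.47 [-0.33  0.46  0.32  2.07 -0.23  0.65  1.04]
ringhi 0.44 [-0.66  0.32  0.73  1.97 -0.27  0.95 -0.93]
ringhi 3.58 [-0.31  0.28  0.28  1.94 -0.09  0.93  2.02]
```

```bash
python3 - <<'E'
from h import *
from plant import arm
def snap(n):
    c=arm.read_camera("wrist");pickle.dump(c,open(f"pics/{n}.pkl","wb"));return c
arm.reach([.502,-.008,.22],down(2.9));a=snap("w_ring");print(-a["R"].T@a["t"],a["R"][2],a["fx"],arm.get_obs()["clock"])
arm.reach([.366,.24,.22],down(1.645));b=snap("w_key");print(-b["R"].T@b["t"],b["R"][2])
o=arm.get_obs();print(o["clock"],o["ee_pos"],o["tool_rot"],o["force"],o["moment"],o["joint_pos"])
print(proj(a,[.502,-.008,.052],True),proj(b,[.366,.24,.07],True))
im=np.hstack([cv2.resize(x["img"],(400,250)) for x in(a,b)])
cv2.imwrite("pics/w.png",im[:,:,::-1])
E
```

```text
[0.43591617 0.0091952  0.31149708] [ 0.24879688 -0.06099938 -0.96663291] 309.70691628693146 2.375
[0.36178425 0.30838568 0.31153222] [ 0.01826121 -0.25639637 -0.96639921]
4.0417 [0.36636106 0.23964753 0.22005298] [6.80466479e-01 7.32779202e-01 6.22724587e-05 8.30186261e-05] [ 0.74904281 -0.24547169  0.15815618] [-0.06880272 -0.01093201  0.0201228 ] [-1.15082112  0.22757505  0.5394716   2.13344474 -0.15926189  0.81820637
 -0.43945793]
[[316.63211958 197.848808  ]] [[316.92360967 203.48365701]]
```

View pics/w.png

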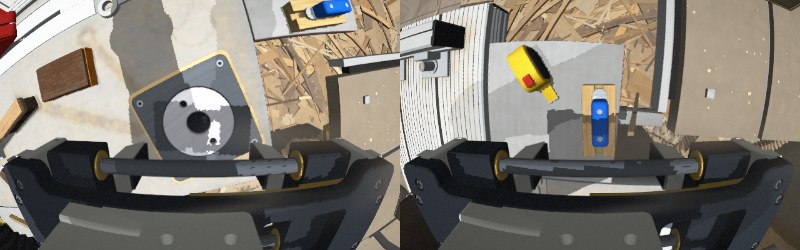

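```bash
cat >> h.py <<'E'
def rect(c,x0,y0,z,half,n):  # top-down: columns grow with -y, rows with -x
    g=np.linspace(half,-half,n);X,Y=np.meshgrid(x0+g,y0+g,indexing='ij')
    p=proj(c,np.c_[X.ravel(),Y.ravel(),np.full(X.size,z)],True).astype(np.float32).reshape(n,n,2)
    return cv2.remap(c["img"],p[...,0],p[...,1],cv2.INTER_CUBIC)
E
python3 - <<'E'
from h import *
a,b=[pickle.load(open(f"pics/{n}.pkl","rb")) for n in("w_ring","w_key")]
im=np.hstack([rect(a,.502,-.008,.052,.06,400),rect(b,.366,.24,.032,.075,400)])
cv2.imwrite("pics/r.png",im[:,:,::-1])
# wrist blue grip: triangulate with top cam check
for c in(b,):
    h=cv2.cvtColor(c["img"],cv2.COLOR_RGB2HSV);m=cv2.inRange(h,(100,130,40),(125,255,255))
    k,l,s,ce=cv2.connectedComponentsWithStats(m);i=1+np.argmax(s[1:,4])
    r=rect(c,.366,.24,.075,.075,600);m=cv2.inRange(cv2.cvtColor(r,cv2.COLOR_RGB2HSV),(100,130,40),(125,255,255))
    print(s[i],cv2.minAreaRect(np.argwhere(m)[:,::-1].astype(np.float32)))
    ys,xs=np.where(m);print(.366+.075-np.array([np.percentile(ys,q) for q in(1,50,99)])*.15/599,.24+.075-np.array([np.percentile(xs,q) for q in(1,50,99)])*.15/599)
E
```

```text
[ 306  158   27   77 1792] ((273.4178161621094, 293.9193420410156), (83.89879608154297, 251.94566345214844), 85.64891815185547)
[0.37864608 0.3673773  0.35635893] [0.27718698 0.24663606 0.21608514]
```

View pics/r.png

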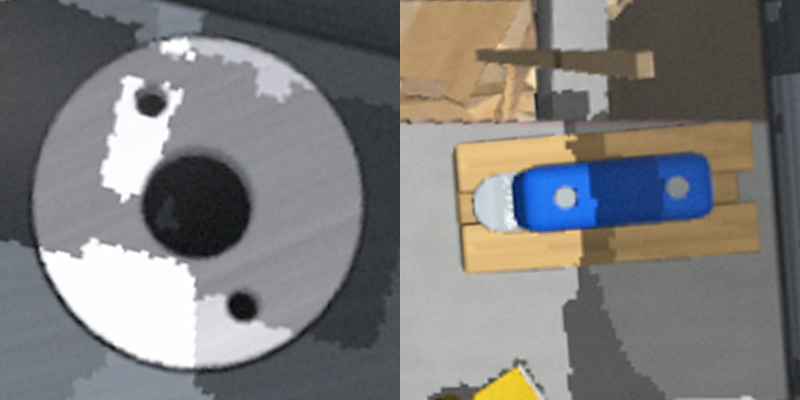

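```bash
python3 - <<'E'
from h import *
from plant import arm
K=[.3674,.2435]
def st(t):
    o=arm.get_obs();print(t,round(o["clock"],2),o["ee_pos"].round(4),o["force"].round(2),o["moment"].round(3),round(o["finger_gap"],4),round(o["finger_force"],1));return o
arm.reach([*K,.18],down(1.646))
arm.servo_line([*K,.1065],rate=.1);st("at key")
arm.grab(45);st("grabbed")
arm.servo_line([*K,.20],rate=.12);st("up")
arm.reach([.5008,-.0074,.20],down(3.566))
arm.servo_line([.5008,-.0074,.150],rate=.1);arm.sleep(.3);o=st("over");print(o["tool_rot"],o["joint_pos"].round(2))
ims=[]
for n in("wrist","top","scene"):
    c=arm.read_camera(n);pickle.dump(c,open(f"pics/{n}1.pkl","wb"));ims.append(c["img"])
t,s=ims[1],ims[2]
w=ims[0][110:330,200:440]
im=np.hstack([cv2.resize(w,(436,400),interpolation=cv2.INTER_CUBIC),cv2.resize(s[110:230,270:380],(366,400),interpolation=cv2.INTER_CUBIC)])
cv2.imwrite("pics/over.png",im[:,:,::-1])
E
```

```text
at key 5.21 [0.3678 0.2437 0.1071] [-0.28 -0.74 -0.54] [-0.072 -0.001 -0.005] 0.0917 0.0
grabbed 6.29 [0.3674 0.2435 0.1065] [-0.26 -1.03 -0.4 ] [-0.11   0.005  0.026] 0.0219 44.9
up 7.22 [0.367  0.2433 0.1995] [-0.16 -0.07 -2.31] [-0.037  0.042 -0.023] 0.0218 44.9
over 10.24 [ 0.5011 -0.0074  0.1505] [-0.27  0.02 -2.26] [ 0.083  0.073 -0.03 ] 0.0215 44.9
[-2.10599092e-01  9.77572396e-01 -2.05265166e-05  4.81482943e-04] [-0.25  0.41  0.2   2.04 -0.13  0.69  2.03]
```

View pics/over.png

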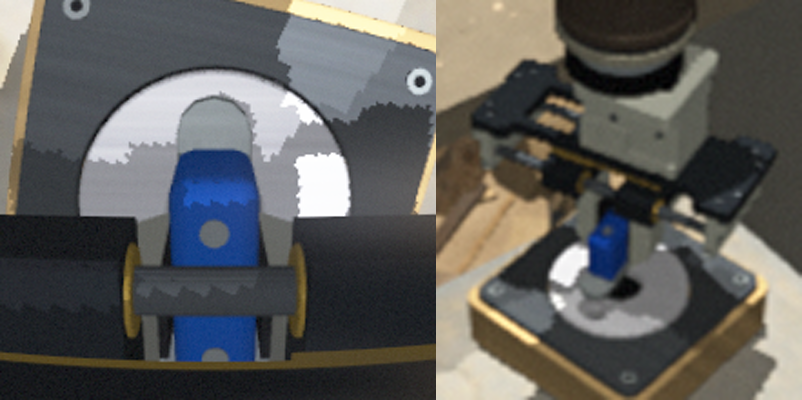

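```bash
python3 - <<'E'
from h import *
from plant import arm
c=pickle.load(open("pics/wrist1.pkl","rb"));o=arm.get_obs();p=o["ee_pos"];y=3.566;u=np.array([np.cos(y),np.sin(y)]);v=np.array([-u[1],u[0]])
for nm,q,z in(("barend",(316.7,163.4),p[2]-.067),("screw",(200+214*.5505,110+234*.55),p[2]-.031)):
    d=atz(c,*q,z,True)-p[:2];print(nm,d@u,d@v)
# ring outline in this view: predicted circle px of top edge point and sides
for ang in(0,.6,-.6,1.0,-1.0):
    X=[.5008+.05*np.cos(y+ang),-.0074+.05*np.sin(y+ang),.0515];q=proj(c,X,True)[0];print(ang,((q-[200,110])/[.5505,.55]).round(1))
E
```

```text
barend 0.044874425538619256 0.0009611217372736561
screw 0.017924611576186984 0.0004091657720012622
0 [215.2  68.2]
0.6 [132.9  94.2]
-0.6 [297.4  94.1]
1.0 [ 95.4 134.9]
-1.0 [334.8 134.8]
```

```bash
python3 - <<'E'
from h import *
from plant import arm
x,y=.5008,-.0074
arm.servo_line([x,y,.142],rate=.06);arm.sleep(.2);o=arm.get_obs();b=o["force"];bm=o["moment"];print(b.round(2),bm.round(3))
z=.142
while z>.122:
    z-=.001;arm.servo_line([x,y,z],rate=.02);o=arm.get_obs();f=o["force"]-b
    print(round(z,4),o["ee_pos"].round(4),f.round(2),(o["moment"]-bm).round(3),round(o["clock"],2))
    if f[2]>4: break
E
```

```text
[ 0.    0.28 -2.38] [-0.01  -0.003 -0.002]
0.141 [ 0.5008 -0.0074  0.141 ] [ 0.25 -0.59  0.42] [ 0.058  0.094 -0.026] 11.12
0.14 [ 0.5008 -0.0074  0.1399] [-0.04 -0.09  0.3 ] [ 0.043  0.026 -0.01 ] 11.38
0.139 [ 0.5008 -0.0074  0.1389] [0.7 0.2 0.2] [ 0.056  0.054 -0.009] 11.62
0.138 [ 0.5007 -0.0074  0.1379] [-0.33 -0.13  1.27] [ 0.029  0.017 -0.03 ] 11.88
0.137 [ 0.5008 -0.0074  0.1369] [0.7  0.43 0.32] [ 0.053 -0.045  0.038] 12.12
0.136 [ 0.5008 -0.0074  0.1359] [ 0.17 -0.65  1.13] [ 0.11  -0.013 -0.009] 12.38
0.135 [ 0.5008 -0.0074  0.1349] [-0.26 -0.45  0.89] [ 0.084 -0.011  0.012] 12.62
0.134 [ 0.5007 -0.0074  0.1339] [ 0.64 -0.32 -0.58] [0.006 0.101 0.037] 12.88
0.133 [ 0.5008 -0.0074  0.1329] [-0.18 -0.36  0.41] [ 0.107  0.019 -0.011] 13.12
0.132 [ 0.5008 -0.0074  0.1319] [-0.6  -0.42  1.23] [0.054 0.023 0.028] 13.38
0.131 [ 0.5008 -0.0074  0.1309] [-0.11 -0.22  0.56] [0.083 0.01  0.067] 13.62
0.13 [ 0.5008 -0.0074  0.1299] [-0.81 -0.2   0.8 ] [0.092 0.009 0.066] 13.88
0.129 [ 0.5008 -0.0074  0.1289] [ 0.29 -0.73  1.13] [ 0.06   0.024 -0.022] 14.12
0.128 [ 0.5008 -0.0074  0.1279] [-0.04 -0.21  0.91] [0.062 0.035 0.049] 14.38
0.127 [ 0.5008 -0.0074  0.1269] [-0.19 -0.42 -0.01] [0.086 0.005 0.003] 14.62
0.126 [ 0.5009 -0.0074  0.1265] [-1.59 -0.02  7.98] [ 0.035  0.5   -0.005] 14.88
```

```bash
cat > turn.py <<'E'
from h import *
from plant import arm
import sys
y0,z0,c=3.566,.1272,[.5008,-.0074]
def turn(th0,th1,step,lim,b,bm):
    th=th0
    while th<th1-1e-6:
        th+=step;arm.reach([*c,z0-.003*th],down(y0-th));arm.sleep(.05);o=arm.get_obs();f=o["force"]-b;m=o["moment"]-bm
        yw=2*np.arctan2(o["tool_rot"][1],o["tool_rot"][0])%(2*np.pi)
        print(round(th,3),round(y0-yw,3),o["ee_pos"].round(4),f.round(1),m.round(2),round(o["clock"],2))
        if m[2]>lim or f[2]>9 or np.hypot(*f[:2])>22: print("halt");break
    return th
E
python3 - <<'E'
from turn import *
turn(0,.4,.04,.6,np.array([0,0,-2.3]),np.zeros(3))
E
```

```text
0.04 0.039 [ 0.5008 -0.0074  0.127 ] [-0.1 -0.5  0.4] [ 0.06  0.04 -0.03] 15.18
0.08 0.078 [ 0.5008 -0.0075  0.1269] [-0.1 -0.3  0.5] [-0.11 -0.02  0.18] 15.47
0.12 0.119 [ 0.5008 -0.0074  0.1268] [ 0.7 -0.8  0.4] [-0.14 -0.11  0.14] 15.78
0.16 0.159 [ 0.5008 -0.0074  0.1267] [ 0.5 -0.8 -0.4] [-0.17 -0.07  0.2 ] 16.07
0.2 0.199 [ 0.5008 -0.0074  0.1266] [ 0.4 -1.4 -0. ] [-0.12 -0.11  0.17] 16.38
0.24 0.239 [ 0.5008 -0.0073  0.1265] [-0.1 -0.3 -0.8] [-0.08 -0.09  0.16] 16.68
0.28 0.279 [ 0.5008 -0.0073  0.1263] [ 1.1 -0.5  0.1] [-0.09 -0.01  0.16] 16.98
0.32 0.319 [ 0.5008 -0.0073  0.1262] [-0.1 -0.1 -1.7] [ 0.03 -0.12  0.16] 17.27
0.36 0.359 [ 0.5008 -0.0073  0.1261] [ 0.2 -0.3 -0.2] [ 0.12 -0.08  0.17] 17.57
0.4 0.399 [ 0.5008 -0.0073  0.126 ] [ 0.2  0.5 -0.4] [0.15 0.01 0.16] 17.88
```

```bash
python3 - <<'E'
from turn import *
turn(.4,1.3,.03,.5,np.array([0,0,-2.3]),np.zeros(3))
E
```

```text
0.43 0.429 [ 0.5008 -0.0073  0.1259] [ 0.3  0.9 -0.9] [ 0.23 -0.04  0.21] 18.18
0.46 0.459 [ 0.5008 -0.0073  0.1258] [ 0.   0.7 -0.6] [ 0.29 -0.01  0.2 ] 18.48
0.49 0.489 [ 0.5008 -0.0073  0.1257] [-0.3  1.7 -1.8] [ 0.47 -0.    0.23] 18.77
0.52 0.519 [ 0.5008 -0.0073  0.1256] [ 0.6  0.9 -0. ] [0.48 0.01 0.2 ] 19.07
0.55 0.549 [ 0.5008 -0.0073  0.1256] [ 0.3  2.2 -0.2] [ 0.6  -0.01  0.2 ] 19.38
0.58 0.579 [ 0.5008 -0.0073  0.1255] [ 0.   2.2 -0.6] [0.71 0.02 0.25] 19.68
0.61 0.609 [ 0.5008 -0.0073  0.1254] [-0.   2.6 -0.9] [ 0.8  -0.01  0.19] 19.98
0.64 0.639 [ 0.5009 -0.0073  0.1253] [ 0.2  4.3 -1.6] [0.85 0.   0.24] 20.27
0.67 0.669 [ 0.5008 -0.0073  0.1252] [ 0.4  3.5 -0.9] [ 0.99 -0.01  0.16] 20.57
0.7 0.699 [ 0.5008 -0.0073  0.1251] [ 0.   4.3 -0.6] [ 1.11 -0.11  0.15] 20.88
0.73 0.729 [ 0.5009 -0.0073  0.1251] [ 0.5  5.3 -0.5] [ 1.21 -0.13  0.24] 21.18
0.76 0.759 [ 0.5009 -0.0073  0.125 ] [0.3 5.2 0.6] [ 1.22 -0.09  0.17] 21.48
0.79 0.788 [ 0.5009 -0.0073  0.1248] [ 0.8  5.1 -0.4] [ 1.28 -0.09  0.29] 21.77
0.82 0.817 [ 0.5009 -0.0073  0.1248] [ 0.7  5.  -0. ] [ 1.22 -0.01  0.93] 22.07
halt
```

```bash
python3 - <<'E'
from turn import *
arm.reach([*c,.1250],down(y0-.785));arm.sleep(.1);o=arm.get_obs();print(o["force"].round(2),o["moment"].round(2));fz=o["force"][2]
z=.1250
while z>.1225:
    z-=.0003;arm.servo_line([*c,z],rate=.02);o=arm.get_obs();print(round(z,4),o["ee_pos"][2].round(4),o["force"].round(2),round(o["clock"],2))
    if o["force"][2]-fz>4: break
arm.servo_line([*c,.1255],rate=.03);arm.sleep(.1);o=arm.get_obs();print(o["force"].round(2),o["moment"].round(2))
E
```

```text
[ 1.25  6.15 -3.03] [ 1.29 -0.16  0.18]
0.1247 0.1249 [ 0.23  5.29 -1.16] 22.68
0.1244 0.1246 [-0.7   6.12 -0.03] 22.93
0.1241 0.1244 [-0.15  5.43  1.96] 23.18
[ 0.96  4.46 -1.82] [ 1.2  -0.21  0.17]
```

```bash
python3 - <<'E'
from turn import *
def st(t):
    o=arm.get_obs();print(t,o["ee_pos"].round(4),o["force"].round(2),o["moment"].round(2),round(o["clock"],2))
arm.reach([*c,.1255],down(y0-.765));arm.sleep(.1);st("back")
arm.servo_line([c[0],c[1]+.0005,.1255],rate=.03);arm.sleep(.1);st("shift")
for z in(.130,.136,.150):arm.servo_line([c[0],c[1]+.0005,z],rate=.04);st(z)
arm.sleep(.2);st("free")
w=arm.read_camera("wrist");pickle.dump(w,open("pics/wrist2.pkl","wb"))
cv2.imwrite("pics/after.png",cv2.resize(w["img"][110:330,200:440],(655,600),interpolation=cv2.INTER_CUBIC)[:,:,::-1])
E
```

```text
back [ 0.5009 -0.0078  0.1256] [ 0.73  2.33 -0.37] [ 0.53 -0.18  0.11] 23.88
shift [ 0.5007 -0.0073  0.1254] [ 0.79 -0.35 -2.39] [ 0.   -0.01  0.09] 24.23
0.13 [ 0.5009 -0.007   0.1303] [ 0.02 -0.47 -2.6 ] [ 0.01  0.06 -0.01] 24.48
0.136 [ 0.501  -0.0069  0.1363] [-0.09  0.68 -2.4 ] [0.06 0.05 0.01] 24.78
0.15 [ 0.5009 -0.0069  0.1502] [-0.31  0.22 -2.35] [-0.01  0.01  0.01] 25.28
free [ 0.5006 -0.0069  0.1498] [ 0.08  1.01 -1.38] [-0.   -0.01  0.06] 25.48
```

View pics/after.png

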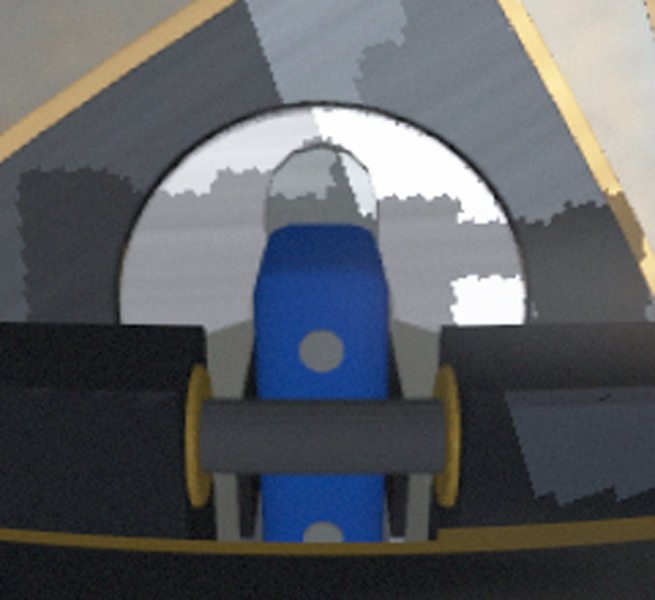

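```bash
python3 - <<'E'
from h import *
from plant import arm
arm.servo_line([.501,-.007,.20],rate=.12)
arm.reach([.3674,.2405,.20],down(1.646));arm.sleep(.2)
o=arm.get_obs();print(o["clock"],o["ee_pos"],o["finger_gap"],o["force"].round(2))
w=arm.read_camera("wrist");t=arm.read_camera("top");s=arm.read_camera("scene")
for n,c in(("wrist3",w),("top3",t),("scene3",s)):pickle.dump(c,open(f"pics/{n}.pkl","wb"))
u,v=proj(t,[.501,-.007,.05])[0].astype(int);print(u,v)
R=rect(w,.366,.24,.032,.085,400)
T=cv2.resize(t["img"][v-33:v+33,u-33:u+33],(400,400),interpolation=cv2.INTER_CUBIC)
cv2.imwrite("pics/ret.png",np.hstack([T,R])[:,:,::-1])
E
```

```text
27.7917 [0.3677884  0.23999273 0.19999646] 0.021513497648732123 [ 0.53 -0.   -2.23]
316 187
```

View pics/ret.png

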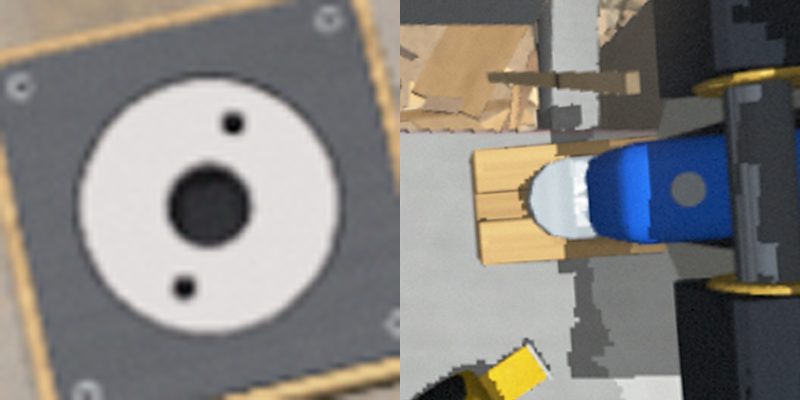

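```bash
python3 - <<'E'
from h import *
from plant import arm
x,y=.3675,.2420
arm.servo_line([x,y,.120],rate=.1);arm.sleep(.2);b=arm.get_obs()["force"][2]
z=.120
while z>.1062:
    z-=.0015 if z>.1085 else .0005;arm.servo_line([x,y,z],rate=.03);o=arm.get_obs();f=o["force"]
    print(round(z,4),o["ee_pos"][2].round(4),f.round(2),round(o["clock"],2))
    if f[2]-b>3:break
E
```

```text
0.1185 0.1185 [-0.57 -0.45 -2.32] 29.34
0.117 0.1169 [-0.45  0.07 -1.62] 29.59
0.1155 0.1154 [ 0.18 -0.94 -1.97] 29.84
0.114 0.1139 [ 0.38  0.7  -1.79] 30.09
0.1125 0.1124 [-0.06 -1.21 -1.7 ] 30.34
0.111 0.1109 [ 0.37  0.47 -2.15] 30.59
0.1095 0.1094 [ 0.28 -0.47 -1.03] 30.84
0.108 0.1079 [-0.81  0.39 -1.78] 31.09
0.1075 0.1075 [-0.2  0.4 -1.8] 31.34
0.107 0.107 [-0.18 -0.2  -2.75] 31.59
0.1065 0.1065 [-0.09  0.11 -1.86] 31.84
0.106 0.1065 [-2.16 -1.47 11.16] 32.09
```

```bash
python3 - <<'E'
from h import *
from plant import arm
x,y=.3675,.2420
arm.servo_line([x,y,.1066],rate=.03);arm.sleep(.1);print(arm.get_obs()["force"].round(2))
arm.open();arm.sleep(.2);arm.servo_line([x,y,.20],rate=.1);arm.sleep(.3)
o=arm.get_obs();print(o["clock"],o["force"].round(2),o["finger_gap"])
w=arm.read_camera("wrist");t=arm.read_camera("top");t0=pickle.load(open("pics/top0.pkl","rb"))
R=rect(w,.366,.24,.032,.075,400);T=cv2.resize(t["img"][130:280,150:450],(400,200))
d=cv2.absdiff(t["img"],t0["img"])[130:280,150:450];D=cv2.resize(d,(400,200))
cv2.imwrite("pics/end.png",np.hstack([np.vstack([T,D]),R])[:,:,::-1])
E
```

```text
[-0.69 -0.49 -1.48]
35.2167 [-0.48 -0.36  1.2 ] 0.09200158002210156
```

View pics/end.png

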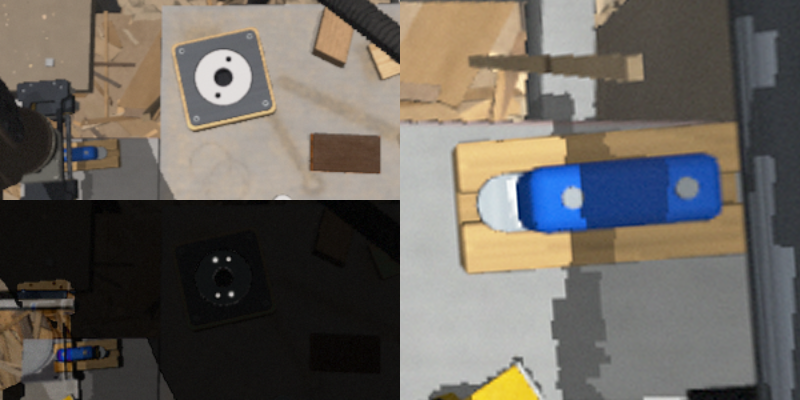

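The key sits in the groove as it did at the start: in the right panel the grip is centred near (630,192) and the bar end is at (478,205). The ring is turned and the bystanders have not moved.

```bash
python3 -c "
from plant import arm
print(arm.sign_off())"
```

```text
the job is handed in; nothing more can be done
None
```

The ring is turned clockwise about 0.7 rad to its stop and sits flush by feel (torque jumped to 0.93 N m), the key is back in the groove pins down and released, no bystander moved in the camera check, and the job is handed in at about 35 s.

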